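# Queue rock plugs by thickness for the core analyser

## Robot

A 6-joint arm with a two-finger parallel gripper is mounted at the origin on the work surface. World frame = base frame: x ahead of the robot, y to its left, z up, the work surface at z = 0. Lengths are in m, angles in rad, forces in N, time in s.
With the tool pointing down it reaches from about 0.35 to 0.975 m from the base axis. Payload 4.9 kg.
Tool frame: the origin (TCP) lies between the finger pads; the fingertips stand 17 mm ahead of it and the grasp point (between the pads) lies 2 mm behind it; z points along the fingers, y is the direction in which the jaws open and shut (so a half turn about z gives the same grasp; the last joint's range is limited). The gripper opens to 85 mm and grips with 20 to 120 N. Pads are 22 mm wide; open, the fingers measure 114 mm over their backs; the gripper's body (76 mm by 85 mm) begins 54 mm behind the grasp point. The pads swing forward as they close: fully open they stand 13 mm farther back than shut.
Start: joints at [-1.446, 0.053, 1.613, -0, 1.476, -0.119], TCP at [0.151, -0.606, 0.248] pointing down, gripper open.
Joint ranges: [-3.01, 3.01], [-1.01, 2.22], [0.06, 2.58], [-1.02, 4.17], [0.09, 2.62], [-3.14, 3.14]. Speed limits (rad/s): [2.57, 2.57, 3.14, 3.14, 3.14, 3.14].

## Interface

Orientations are given as a unit quaternion [w, x, y, z].
In Python, from workcell import * gives the robot as it stands. The module is installed in compiled form; this text tells all that it offers.
- The arm moves only by the tool move_arm, never from a script. Its argument "targets" is a list of rows, each an object with "xyz": the shift along the tool's x, y, z in cm, a list of three; "turn": the turn about the tool's z in degrees. In form: [{"xyz": [x, y, z], "turn": turn}, ...]. A call has exactly 8 rows; each row shifts and turns the commanded pose from where the row before left it, along the tool's axes as they then stand; what a row does not reach is not made up. A row lasts 1/12 s, in which the tool goes at most 41.7 mm and 7.16 degrees, less where a joint would pass 70% of its speed; a pose out of reach is approached as far as the arm can. A call with a gripper value outside its range is refused whole. "jaw" is the gripper command: -1 is shut, 1 is fully open, values between are in proportion, set as the call begins (left out, the last holds). The fingers move at their own pace and stop on an object; "grip_force" is the grip in N (left out, the last holds). Time passes only in rows, so rows that do not move let the fingers close, or fill a call up. It gives the time, the measured TCP pose, the force and the opening at its end, in the units of the state.
- get_state(): the state, without advancing time (a new reading comes with each control period).
- read_camera(name): name is "side" or "top"; returns the picture (480x640x3 uint8, blue, green, red); there is no depth.
- calibration(name): a dict with "fx", "fy", "cx", "cy" (pixels), "world_to_cam" (4x4, takes a point from world to camera coordinates). Camera axes: x right, y up, looking along -z (the intrinsics and any distortion apply to the point x, -y, -z); pixel columns grow to the right and rows downward; lengths in m; the calibration is good to about 2 mm. A picture is of the moment at which its call begins. calibration takes no time and is no camera call.
- sign_off(): hands the job in, once; it reports no verdict.
The state is a dict: "time_s": time; "q": joint angles; "qvel": joint speeds; "effort": joint torques, N m; "tool_pos": TCP position; "orientation": TCP orientation; "contact_force": force on the tool from outside, world axes, zero at the start; "ft_torque": the same for the moment, N m; "grip_width": finger opening in m.
Only numpy, scipy, OpenCV 4.12 (cv2) and the standard library are available. Lean on these libraries where they do the work, as an engineer would, in place of code of your own. Each camera call takes 0.05 s, during which the arm holds its last target.

## Task

Set the four rock plugs up for the core analyser: stand each one upright on the middle of its own black pad on the aluminium strip, in order of thickness (diameter, not height), with the thinnest on the pad next to the steel post and the thickest on the pad farthest from it. Leave the glass beaker standing where it is.

Things in the scene. Friction and masses are not known exactly. Their poses are not given: they have to be found in the camera images.
- plug_a_centre (a point): centre (half-way up) of the thinnest rock plug: a plain sand-coloured stone cylinder, 22 mm in diameter and 60 mm tall, standing loose on the bench; z axis along the cylinder, up
- plug_b_centre (a point): centre (half-way up) of the second thinnest rock plug: a plain sand-coloured stone cylinder, 32 mm in diameter and 48 mm tall, standing loose on the bench; z axis along the cylinder, up
- plug_c_centre (a point): centre (half-way up) of the second thickest rock plug: a plain sand-coloured stone cylinder, 42 mm in diameter and 66 mm tall, standing loose on the bench; z axis along the cylinder, up
- plug_d_centre (a point): centre (half-way up) of the thickest rock plug: a plain sand-coloured stone cylinder, 54 mm in diameter and 52 mm tall, standing loose on the bench; z axis along the cylinder, up
- pad_a_top (a point): centre of the upper face of one of four identical round black rubber pads, 62 mm in diameter, fixed in a row about 85 mm apart on an aluminium strip (470 x 85 mm) that lies on the bench with its long side roughly across in front of the robot; the upper face is level, 11 mm above the bench; the letters say nothing about the pads' order along the strip, which changes from start to start. z axis up
- pad_b_top (a point): centre of the upper face of one of four identical round black rubber pads, 62 mm in diameter, fixed in a row about 85 mm apart on an aluminium strip (470 x 85 mm) that lies on the bench with its long side roughly across in front of the robot; the upper face is level, 11 mm above the bench; the letters say nothing about the pads' order along the strip, which changes from start to start. z axis up
- pad_c_top (a point): centre of the upper face of one of four identical round black rubber pads, 62 mm in diameter, fixed in a row about 85 mm apart on an aluminium strip (470 x 85 mm) that lies on the bench with its long side roughly across in front of the robot; the upper face is level, 11 mm above the bench; the letters say nothing about the pads' order along the strip, which changes from start to start. z axis up
- pad_d_top (a point): centre of the upper face of one of four identical round black rubber pads, 62 mm in diameter, fixed in a row about 85 mm apart on an aluminium strip (470 x 85 mm) that lies on the bench with its long side roughly across in front of the robot; the upper face is level, 11 mm above the bench; the letters say nothing about the pads' order along the strip, which changes from start to start. z axis up
- post: upright steel post with a thicker round head on a square dark steel foot (44 mm square, 72 mm tall in all), fixed at one end of the strip, about 75 mm from the middle of the nearest pad; it marks where the row starts (which end varies). At the strip's other end is only a low square block 14 mm tall. Origin: centre of the foot's underside, 6 mm above the bench, on the strip's centre line; z up
- beaker_centre (a point): centre of an empty glass beaker, 56 mm wide, 75 mm tall, not to be disturbed; z up. Plugs, beaker, a steel dish (58 mm wide, 14 mm tall) and a white jar with a blue cap (48 mm wide, 62 mm tall), both no part of the job, stand loose in any order in one rough line along y, nearer the robot than the strip, about 110 mm from neighbour to neighbour
Not all that is in view belongs to the job. What is shaped like the part that bears plug_c_centre but red or turquoise is not meant.

How it is judged:
At the end, for the whole second after the job is handed in: Each of the four plugs stands upright (within 0.1 rad), its centre within 12 mm horizontally of the centre of a pad and resting on that pad, at rest and released; counted from the post the pads carry the 22, 32, 42 and 54 mm plug ((horizontal distance between plug_a_centre and pad_a_top below 0.012 m or horizontal distance between plug_a_centre and pad_b_top below 0.012 m or horizontal distance between plug_a_centre and pad_c_top below 0.012 m or horizontal distance between plug_a_centre and pad_d_top below 0.012 m) and horizontal distance between plug_a_centre and post between 0.04 and 0.11 m and angle between each of plug_a_centre, plug_b_centre, plug_c_centre, plug_d_centre's own z axis and vertical below 0.1 rad and height (world z) of plug_a_centre between 0.035 and 0.047 m and linear speed of each of plug_a, plug_b, plug_c, plug_d below 0.02 m/s and contact force between each of plug_a, plug_b, plug_c, plug_d and the fingers below 0.1 N and (horizontal distance between plug_b_centre and pad_a_top below 0.012 m or horizontal distance between plug_b_centre and pad_b_top below 0.012 m or horizontal distance between plug_b_centre and pad_c_top below 0.012 m or horizontal distance between plug_b_centre and pad_d_top below 0.012 m) and horizontal distance between plug_b_centre and post between 0.125 and 0.195 m and height (world z) of plug_b_centre between 0.029 and 0.041 m and (horizontal distance between plug_c_centre and pad_a_top below 0.012 m or horizontal distance between plug_c_centre and pad_b_top below 0.012 m or horizontal distance between plug_c_centre and pad_c_top below 0.012 m or horizontal distance between plug_c_centre and pad_d_top below 0.012 m) and horizontal distance between plug_c_centre and post between 0.21 and 0.28 m and height (world z) of plug_c_centre between 0.038 and 0.05 m and (horizontal distance between plug_d_centre and pad_a_top below 0.012 m or horizontal distance between plug_d_centre and pad_b_top below 0.012 m or horizontal distance between plug_d_centre and pad_c_top below 0.012 m or horizontal distance between plug_d_centre and pad_d_top below 0.012 m) and horizontal distance between plug_d_centre and post between 0.295 and 0.365 m and height (world z) of plug_d_centre between 0.031 and 0.043 m); the robot touches nothing.
It fails at once if the glass beaker is pushed more than 25 mm from its place or tipped (distance of beaker_centre from where it was at the start of the episode above 0.025 m or angle between beaker_centre's own z axis and vertical above 0.4 rad).
It also fails if it takes over 109 s, if anything falls off the work surface, if the arm or the gripper's body presses on something with over 40 N, if the wrist force passes 120 N, or if a joint passes its speed limit or range.

## Working session

There is one attempt and no reset: what is moved stays moved. The work goes in short steps, Python scripts to look and compute and a tool call to move; the robot and the scene stay as the last step left them, time stands still between calls to the robot, and variables do not carry over. Pictures are saved under pics/ and viewed, and the job is handed in when it is done.

Besides the shell and the picture viewer there is one more tool, called after "Call:" by a JSON object that holds its "api" and its "payload", one argument or row to a line. move_arm: Moves the arm, as the interface text tells. Its arguments: {"type":"object","properties":{"targets":{"type":"array"},"jaw":{"type":"number"},"grip_force":{"type":"number"}},"required":["targets"]}

```bash
mkdir -p pics; python3 - <<'E'
from workcell import *
import cv2
s=get_state();print(s)
for n in("top","side"):
    cv2.imwrite(f"pics/{n}0.png",read_camera(n));print(calibration(n))
E
```

```text
{'time_s': 0.0, 'q': array([-1.44599536e+00,  5.33685209e-02,  1.61427589e+00, -7.58179046e-06,
        1.47601624e+00, -1.19000894e-01]), 'qvel': array([ 0.00127513, -0.00033561,  0.00231054,  0.00020437, -0.0004754 ,
        0.00118984]), 'effort': array([ 2.75866179e-03, -3.93680906e+01, -3.70171487e+01,  1.91543868e-04,
        7.13006637e-03, -1.58114511e-05]), 'tool_pos': array([ 0.15079569, -0.60593278,  0.24706658]), 'orientation': array([-1.03397973e-03,  9.92578703e-01,  1.21599545e-01, -6.77211118e-06]), 'contact_force': array([-0.36675355, -1.0121543 , -0.60010792]), 'ft_torque': array([ 0.0521723 , -0.03218256,  0.0087068 ]), 'grip_width': 0.0852103355103095}
{'fx': 469.2053352649728, 'fy': 469.2053352649728, 'cx': 317.2197485530018, 'cy': 244.2601568798052, 'world_to_cam': array([[-9.89689761e-02, -9.95090018e-01,  9.99352825e-04,
         4.71085402e-02],
       [ 9.73011641e-01, -9.65626419e-02,  2.09580539e-01,
        -5.24284614e-01],
       [-2.08455002e-01,  2.17143532e-02,  9.77790877e-01,
        -9.69095131e-01],
       [ 0.00000000e+00,  0.00000000e+00,  0.00000000e+00,
         1.00000000e+00]])}
{'fx': 437.93851529459164, 'fy': 437.93851529459164, 'cx': 318.65760518949344, 'cy': 239.47433395726864, 'world_to_cam': array([[ 0.96542295, -0.26068205, -0.00184144, -0.52711734],
       [ 0.13430698,  0.49132024,  0.86056148, -0.11112848],
       [-0.2234282 , -0.83105312,  0.50934325, -0.63200628],
       [ 0.        ,  0.        ,  0.        ,  1.        ]])}
```

View pics/top0.png

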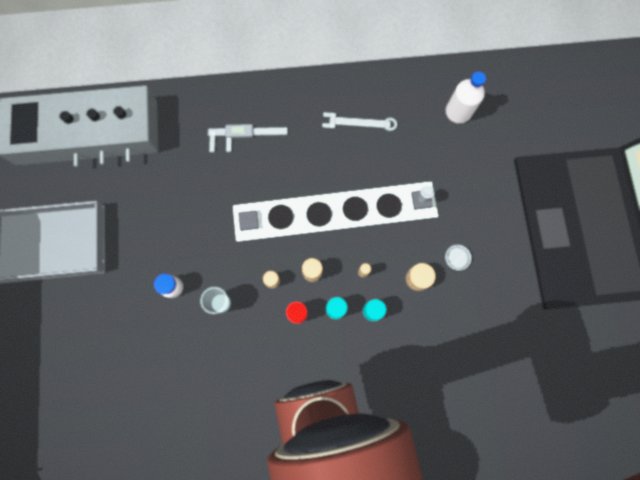

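View pics/side0.png

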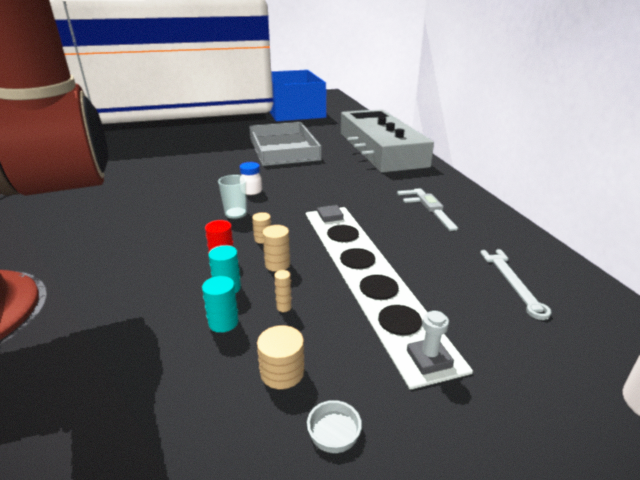

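```bash
cat > h.py <<'E'
from workcell import *
import cv2, numpy as np
from scipy.optimize import least_squares
def proj(n,P):
    c=calibration(n);P=np.atleast_2d(P);M=np.array(c["world_to_cam"])
    p=P@M[:3,:3].T+M[:3,3]
    return np.c_[c["cx"]+c["fx"]*p[:,0]/-p[:,2], c["cy"]+c["fy"]*p[:,1]/p[:,2]]
def unproj(n,uv,z):
    c=calibration(n);M=np.array(c["world_to_cam"]);R=M[:3,:3];t=M[:3,3]
    d=R.T@np.array([(uv[0]-c["cx"])/c["fx"],-(uv[1]-c["cy"])/c["fy"],-1]);o=-R.T@t
    return o+d*(z-o[2])/d[2]
th=np.linspace(0,2*np.pi,72)
def hullpts(n,x,y,r,z0,z1):
    P=np.vstack([np.c_[x+r*np.cos(th),y+r*np.sin(th),0*th+z] for z in((z0,z1))])
    return cv2.convexHull(proj(n,P).astype(np.float32))
def silc(n,x,y,r,z0,z1):
    m=cv2.moments(hullpts(n,x,y,r,z0,z1));return np.array([m["m10"]/m["m00"],m["m01"]/m["m00"]]),m["m00"]
def fit(n,c,r,z0,z1):
    g=unproj(n,c,(z0+z1)/2)[:2]
    s=least_squares(lambda p:silc(n,p[0],p[1],r,z0,z1)[0]-c,g,x_scale=.01,diff_step=1e-4)
    return s.x
def comps(mask,amin=20):
    k,l,st,ce=cv2.connectedComponentsWithStats(mask.astype(np.uint8));return [(ce[i],st[i]) for i in range(1,k) if st[i,4]>=amin]
def tan(im):
    h=cv2.cvtColor(im,cv2.COLOR_BGR2HSV);return (h[...,0]>8)&(h[...,0]<30)&(h[...,1]>60)&(h[...,2]>90)
E
python3 - <<'E'
from h import *
R={'a':(.011,.06),'b':(.016,.048),'c':(.021,.066),'d':(.027,.052)}
for n in("top","side"):
    im=cv2.imread(f"pics/{n}0.png")
    for c,st in comps(tan(im),40):
        if not(150<c[1]<400):continue
        print(n,c.round(1),st)
        for k,(r,h) in R.items():
            x=fit(n,c,r,0,h); A=silc(n,*x,r,0,h)[1]; print("   ",k,x.round(4),"area pred",round(A),"seen",st[4])
    g=cv2.cvtColor(im,cv2.COLOR_BGR2GRAY)
    hull=None
    for c,st in comps(g<45,100):
        if st[4]<3000: print(n,"dark",c.round(1),st,unproj(n,c,.011).round(4))
    cv2.imwrite(f"pics/{n}0c.png",cv2.resize(im[170:330,180:500] if n=="top" else im[150:460,180:500],None,fx=2.5 if n=="top" else 1.9,fy=2.5 if n=="top" else 1.9,interpolation=cv2.INTER_CUBIC))
E
```

```text
top [312.3 271.4] [302 258  21  24 160]
    a [0.4713 0.0114] area pred 118 seen 160
    b [0.4723 0.0113] area pred 209 seen 160
    c [0.4705 0.0114] area pred 370 seen 160
    d [0.4717 0.0114] area pred 548 seen 160
top [364.1 270.2] [359 263  12  14  85]
    a [ 0.4626 -0.1025] area pred 127 seen 85
    b [ 0.4635 -0.1033] area pred 218 seen 85
    c [ 0.4619 -0.1019] area pred 388 seen 85
    d [ 0.463  -0.1028] area pred 565 seen 85
top [418.3 278.2] [406 263  30  28 250]
    a [ 0.4334 -0.2193] area pred 147 seen 250
    b [ 0.4341 -0.2207] area pred 243 seen 250
    c [ 0.4329 -0.2181] area pred 432 seen 250
    d [ 0.4338 -0.2199] area pred 612 seen 250
top [271.6 279.9] [263 271  16  17 104]
    a [0.4615 0.1022] area pred 123 seen 104
    b [0.4624 0.1027] area pred 215 seen 104
    c [0.4607 0.1017] area pred 382 seen 104
    d [0.4618 0.1023] area pred 562 seen 104
top dark [553.5 300. ] [537 269  40  41 287] [ 0.3576 -0.5166  0.011 ]
top dark [320.5 384.5] [297 381  42   9 158] [0.2293 0.0176 0.011 ]
top dark [347.  424.4] [ 294  414   95   25 1231] [ 0.1434 -0.0299  0
[... 1280 characters left out ...]
 ] [  0 275   8  34 170] [0.0576 0.0292 0.011 ]
side dark [379.9 288.8] [362 278  35  21 300] [ 0.6121 -0.1136  0.011 ]
side dark [242.4 302. ] [236 289  15  25 230] [ 0.4058 -0.0906  0.011 ]
side dark [ 18.6 321.8] [  0 297  38  45 217] [ 0.1022 -0.0528  0.011 ]
side dark [399.9 320.4] [380 307  41  27 497] [ 0.6117 -0.1885  0.011 ]
side dark [292.4 319.2] [280 310  24  20 227] [ 0.4685 -0.1469  0.011 ]
side dark [232.  341.5] [211 322  39  35 764] [ 0.3832 -0.1689  0.011 ]
side dark [295.2 396.8] [ 266  371   52   44 1154] [ 0.4439 -0.2767  0.011 ]
side dark [455.1 391.1] [432 378  39  27 523] [ 0.6225 -0.317   0.011 ]
side dark [345.  452.6] [316 431  49  34 529] [ 0.4771 -0.3562  0.011 ]
```

View pics/top0c.png

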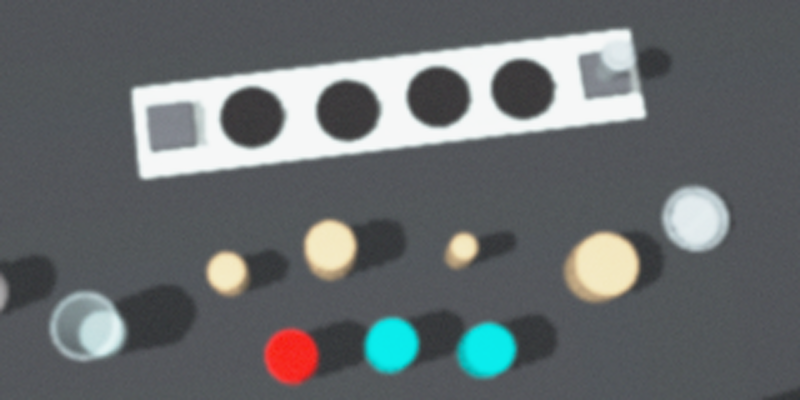

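View pics/side0c.png

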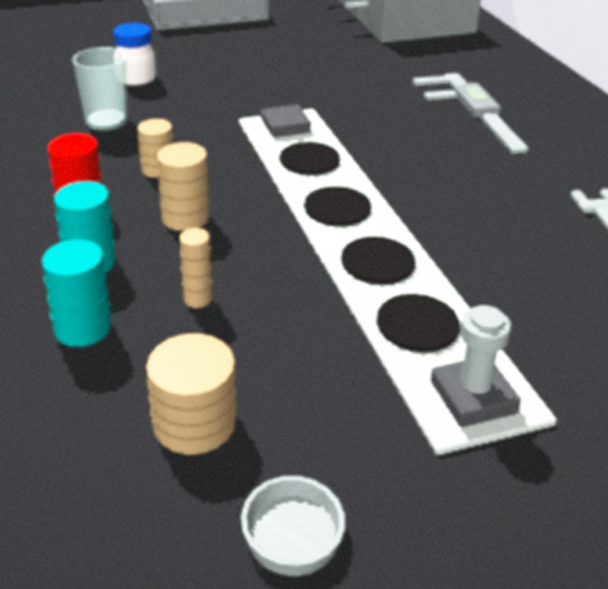

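```bash
cat >> h.py <<'E'
def tan(im):
    b=im.astype(int);m=((b[...,2]-b[...,0])>35)&(b[...,2]>80)&((b[...,2]-b[...,1])<90)&(b[...,1]-b[...,0]>10)
    return m
R={'a':(.011,.06),'b':(.016,.048),'c':(.021,.066),'d':(.027,.052)}
def pads(n,im):
    g=cv2.GaussianBlur(cv2.cvtColor(im,cv2.COLOR_BGR2GRAY),(0,0),.7)
    out=[]
    for c,st in comps(g<120,150):
        if st[4]<2500 and 15<st[2]<60 and 15<st[3]<50: out.append((c,st[4],fit(n,c,.031,.0105,.011)))
    return out
E
python3 - <<'E'
from h import *
for n in("top","side"):
    im=cv2.imread(f"pics/{n}0.png")
    for c,st in comps(tan(im),40):
        if not(150<c[1]<400):continue
        print(n,c.round(1),st)
        for k,(r,h) in R.items():
            x=fit(n,c,r,0,h); A=silc(n,*x,r,0,h)[1]
            if .6<A/st[4]<1.6:print("   ",k,x.round(4),"area pred",round(A),"seen",st[4])
    for c,a,x in pads(n,im): print(n,"pad",c.round(1),a,x.round(4),round(silc(n,*x,.031,.0105,.011)[1]))
E
```

```text
top [311.7 269.1] [302 258  21  24 384]
    c [0.4757 0.0123] area pred 372 seen 384
    d [0.4769 0.0123] area pred 549 seen 384
top [364.3 269.5] [359 263  12  14 129]
    a [ 0.4641 -0.1033] area pred 127 seen 129
top [420.5 276.5] [406 263  30  28 629]
    c [ 0.4361 -0.2235] area pred 435 seen 629
    d [ 0.4371 -0.2252] area pred 614 seen 629
top [270.6 278.9] [263 271  16  17 221]
    b [0.4648 0.1048] area pred 215 seen 221
top pad [ 23.8 122.7] 1074 [0.9046 0.6693] 482
top pad [388.6 205.2] 432 [ 0.6122 -0.1802] 538
top pad [354.9 208.2] 438 [ 0.6126 -0.1014] 540
top pad [318.6 213.8] 440 [ 0.6074 -0.0163] 545
top pad [280.5 216.4] 441 [0.6099 0.072 ] 547
side [274.8 255.3] [ 252  212   39  100 2121]
    d [ 0.4709 -0.001 ] area pred 1328 seen 2121
side [  9.1 296.3] [  0 276  18  48 180]
side [ 21.3 309.2] [  0 277  37  57 163]
side [280.5 356.1] [ 257  325   47   65 2578]
    c [ 0.4364 -0.2332] area pred 2172 seen 2578
    d [ 0.4376 -0.2254] area pred 2565 seen 2578
side pad [380.9 121.5] 422 [0.9622 0.7455] 78
side pad [342.6 233.1] 415 [0.6101 0.0658] 438
side pad [357.3 258.3] 559 [ 0.6078 -0.0227] 581
side pad [378.7 286.9] 749 [ 0.6127 -0.1072] 778
side pad [399.9 319.8] 1027 [ 0.6127 -0.1857] 1054
side pad [432.3 362.2] 509 [ 0.6187 -0.2684] 1497
```

```bash
sed -i 's/.031,.0105,.011/.031,.006,.011/' h.py; python3 - <<'E'
from h import *
P={'a':(.4641,-.1033),'b':(.4648,.1048),'c':(.4757,.0123),'d':(.4371,-.2253)}
for n in("top","side"):
    im=cv2.imread(f"pics/{n}0.png")
    pp=[p for p in pads(n,im)]
    for c,a,x in pp: print(n,"pad",c.round(1),a,x.round(4),round(silc(n,*x,.031,.006,.011)[1]))
    s=4 if n=="top" else 4
    x0,y0,w,h=(255,190,200,110) if n=="top" else (230,190,200,150)
    big=cv2.resize(im[y0:y0+h,x0:x0+w],None,fx=s,fy=s,interpolation=cv2.INTER_CUBIC)
    def dr(x,y,r,z0,z1,col):
        q=((hullpts(n,x,y,r,z0,z1)[:,0]+.5-[x0,y0])*s).astype(int);cv2.polylines(big,[q],True,col,1)
    for k,(r,hh) in R.items(): dr(*P[k],r,0,hh,(255,0,255)); dr(*P[k],r,hh,hh+1e-4,(255,0,0))
    for x in [(.6124,-.181),(.6126,-.1022),(.6076,-.0177),(.61,.0707)]: dr(*x,.031,.011,.0111,(0,255,0))
    cv2.imwrite(f"pics/{n}0d.png",big)
E
```

```text
top pad [ 23.8 122.7] 1074 [0.9058 0.6706] 517
top pad [388.6 205.2] 432 [ 0.6127 -0.1806] 553
top pad [354.9 208.2] 438 [ 0.6132 -0.1016] 554
top pad [318.6 213.8] 440 [ 0.608  -0.0164] 557
top pad [280.5 216.4] 441 [0.6105 0.0721] 559
side pad [380.9 121.5] 422 [0.9655 0.753 ] 102
side pad [342.6 233.1] 415 [0.6113 0.0695] 502
side pad [357.3 258.3] 559 [ 0.6091 -0.0195] 656
side pad [378.7 286.9] 749 [ 0.6139 -0.1044] 864
side pad [399.9 319.8] 1027 [ 0.614  -0.1834] 1155
side pad [432.3 362.2] 509 [ 0.62   -0.2666] 1619
```

View pics/top0d.png

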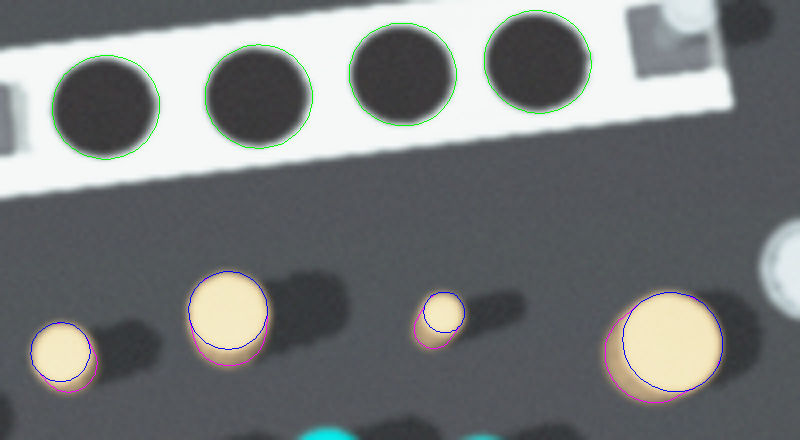

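View pics/side0d.png

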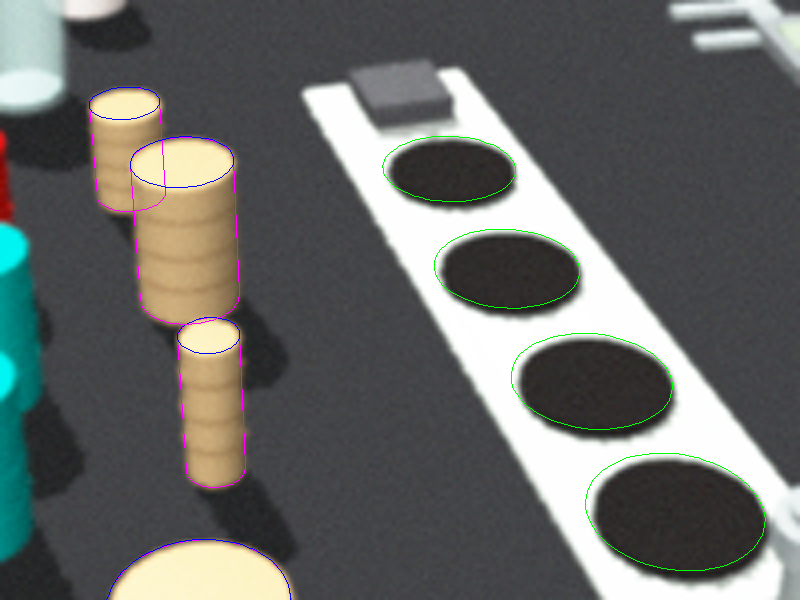

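Call:
{"api": "move_arm", "payload": {
  "targets": [
    {"xyz":[0,0,0],"turn":7},
    {"xyz":[0,0,0],"turn":6.97},
    {"xyz":[2.38,-3.17,0],"turn":0},
    {"xyz":[2.38,-3.17,0],"turn":0},
    {"xyz":[2.38,-3.17,0],"turn":0},
    {"xyz":[2.38,-3.17,0],"turn":0},
    {"xyz":[2.38,-3.17,0],"turn":0},
    {"xyz":[2.38,-3.17,0],"turn":0}
  ],
  "jaw": 1,
  "grip_force": 40
}}

```text
time_s: 0.77
tool_pos: [0.2942, -0.4144, 0.2477]
orientation: [-0.0, 1.0, -0.0, -0.0]
contact_force: [1.0, -0.6, -0.0]
grip_width: 0.0851
```

Call:
{"api": "move_arm", "payload": {
  "targets": [
    {"xyz":[2.38,-3.17,0],"turn":0},
    {"xyz":[2.38,-3.17,0],"turn":0},
    {"xyz":[2.38,-3.17,0],"turn":0},
    {"xyz":[2.38,-3.17,0],"turn":0},
    {"xyz":[2.38,-3.17,0],"turn":0},
    {"xyz":[2.38,-3.17,0],"turn":0},
    {"xyz":[0,0,2],"turn":0},
    {"xyz":[0,0,0],"turn":0}
  ]
}}

```text
time_s: 1.43
tool_pos: [0.436, -0.2232, 0.2248]
orientation: [-0.002, 1.0, 0.002, -0.002]
contact_force: [-0.2, 0.3, -0.4]
grip_width: 0.0859
```

```bash
python3 - <<'E'
from h import *
im=read_camera("side");cv2.imwrite("pics/side1.png",im);print(get_state()["tool_pos"],get_state()["orientation"])
E
```

```text
[ 0.4355805  -0.22451435  0.22585581] [-0.00134068  0.99999617  0.00104669 -0.00218206]
```

View pics/side1.png

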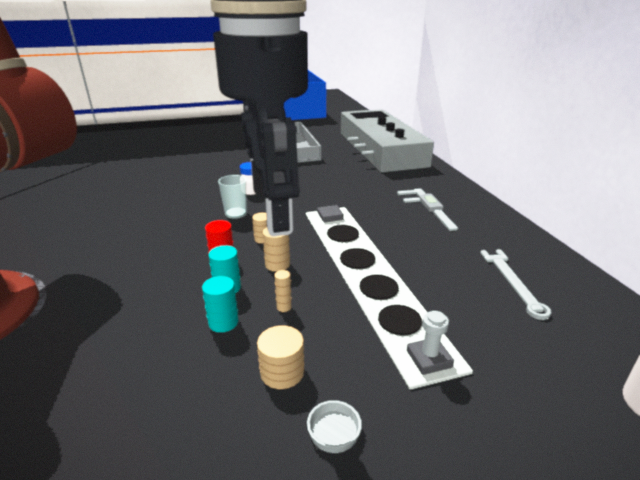

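Call:
{"api": "move_arm", "payload": {
  "targets": [
    {"xyz":[0.07,0,3],"turn":0},
    {"xyz":[0,0,3],"turn":0},
    {"xyz":[0,0,3],"turn":0},
    {"xyz":[0,0,3],"turn":0},
    {"xyz":[0,0,3],"turn":0},
    {"xyz":[0,0,2.5],"turn":0},
    {"xyz":[0,0,2.2],"turn":0},
    {"xyz":[0,0,0],"turn":0}
  ]
}}

```text
time_s: 2.15
tool_pos: [0.4333, -0.2251, 0.0268]
orientation: [-0.003, 1.0, -0.001, -0.004]
contact_force: [-0.6, 0.8, -0.2]
grip_width: 0.0855
```

Call:
{"api": "move_arm", "payload": {
  "targets": [
    {"xyz":[0,0,0],"turn":0},
    {"xyz":[0,0,0],"turn":0},
    {"xyz":[0,0,0],"turn":0},
    {"xyz":[0,0,0],"turn":0},
    {"xyz":[0,0,0],"turn":0},
    {"xyz":[0,0,0],"turn":0},
    {"xyz":[0,0,0],"turn":0},
    {"xyz":[0,0,0],"turn":0}
  ],
  "jaw": -1,
  "grip_force": 40
}}

```text
time_s: 2.82
tool_pos: [0.4387, -0.2275, 0.0339]
orientation: [0.002, 1.0, 0.0, 0.002]
contact_force: [-0.9, -2.0, 7.2]
grip_width: 0.0518
```

```bash
python3 - <<'E'
from h import *
for i in range(3):
    im=read_camera("side");s=get_state();print(s["tool_pos"],s["contact_force"],s["grip_width"])
cv2.imwrite("pics/side2.png",cv2.resize(im[150:450,150:450],None,fx=2,fy=2))
E
```

```text
[ 0.43869773 -0.22752909  0.03386592] [-2.58618954 -1.28961247  6.46540967] 0.052008304416882
[ 0.43869599 -0.22751821  0.03387029] [-1.56710339 -0.88970301  6.73762241] 0.05240752657582857
[ 0.4387073  -0.22751499  0.0338686 ] [-2.08658941 -0.31311417  7.17564865] 0.05183477942492434
```

View pics/side2.png

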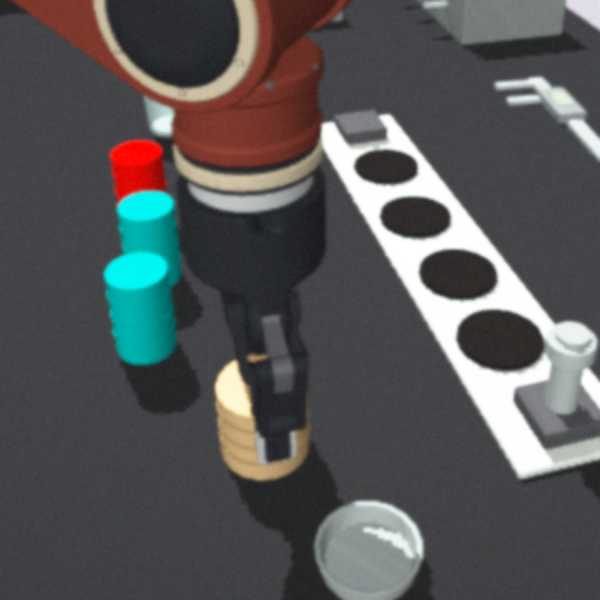

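Call:
{"api": "move_arm", "payload": {
  "targets": [
    {"xyz":[0,0,-2],"turn":0},
    {"xyz":[0,0,-3],"turn":0},
    {"xyz":[0,0,-3],"turn":0},
    {"xyz":[0,0,-2.5],"turn":0},
    {"xyz":[0,0,-1.5],"turn":0},
    {"xyz":[0,0,0],"turn":0},
    {"xyz":[0,0,0],"turn":0},
    {"xyz":[0,0,0],"turn":0}
  ]
}}

```text
time_s: 3.63
tool_pos: [0.4362, -0.2254, 0.1495]
orientation: [-0.001, 1.0, 0.0, -0.001]
contact_force: [-0.0, -0.2, -3.2]
grip_width: 0.0519
```

```bash
python3 - <<'E'
from h import *
for i in range(2):
    im=read_camera("side");s=get_state();print(s["tool_pos"],s["contact_force"],s["grip_width"])
cv2.imwrite("pics/side3.png",cv2.resize(im[100:400,150:450],None,fx=2,fy=2))
E
```

```text
[ 0.43600652 -0.22523644  0.14904888] [ 0.0873668  -0.16727656 -3.49732974] 0.05175909250016152
[ 0.43597805 -0.22522075  0.14892095] [-1.02467908 -0.49063438 -2.80586025] 0.05184084709100034
```

View pics/side3.png

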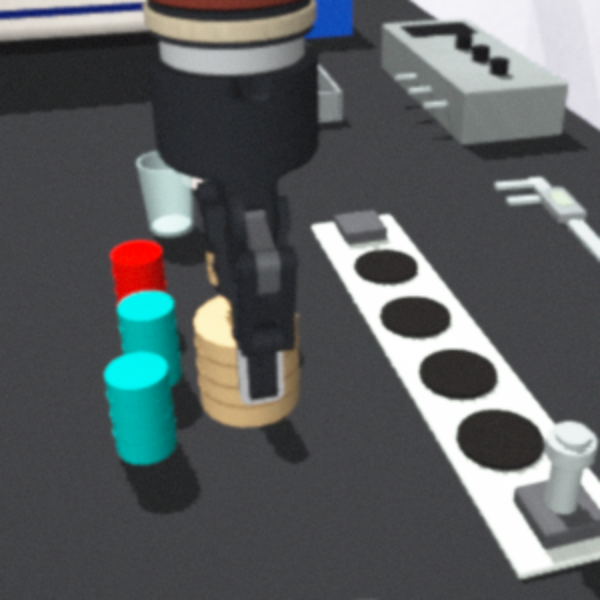

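Call:
{"api": "move_arm", "payload": {
  "targets": [
    {"xyz":[1.75,-2.96,0],"turn":0},
    {"xyz":[1.75,-2.96,0],"turn":0},
    {"xyz":[1.75,-2.96,0],"turn":0},
    {"xyz":[1.75,-2.96,0],"turn":0},
    {"xyz":[1.75,-2.96,0],"turn":0},
    {"xyz":[1.75,-2.96,0],"turn":0},
    {"xyz":[1.75,-2.96,0],"turn":0},
    {"xyz":[1.75,-2.96,0],"turn":0}
  ]
}}

```text
time_s: 4.4
tool_pos: [0.5768, 0.0125, 0.1492]
orientation: [-0.0, 1.0, 0.0, -0.002]
contact_force: [0.6, -0.1, -2.5]
grip_width: 0.0518
```

Call:
{"api": "move_arm", "payload": {
  "targets": [
    {"xyz":[1.75,-2.96,0],"turn":0},
    {"xyz":[1.75,-2.96,0],"turn":0},
    {"xyz":[0,0,2],"turn":0},
    {"xyz":[0,0,2],"turn":0},
    {"xyz":[0,0,2],"turn":0},
    {"xyz":[0,0,2],"turn":0},
    {"xyz":[0,0,0],"turn":0},
    {"xyz":[0,0,0],"turn":0}
  ]
}}

```text
time_s: 5.07
tool_pos: [0.61, 0.0699, 0.0682]
orientation: [-0.0, 1.0, 0.0, -0.003]
contact_force: [0.4, -0.4, -2.6]
grip_width: 0.0519
```

```bash
python3 - <<'E'
from h import *
for i in range(5):
    im=read_camera("side");s=get_state();print(s["tool_pos"],s["orientation"],s["contact_force"],s["grip_width"])
cv2.imwrite("pics/side4.png",cv2.resize(im[100:400,200:500],None,fx=2,fy=2))
E
```

```text
[0.6116108  0.06986384 0.07042864] [-2.34593826e-05  9.99999492e-01 -5.74187084e-05 -1.00636755e-03] [-0.99679455 -0.22152468 -2.17848382] 0.05194788396205115
[0.61263776 0.06980525 0.07185723] [-7.21058597e-06  9.99999935e-01 -8.19790888e-05  3.49814158e-04] [ 0.17554959  0.50584472 -2.73912464] 0.05193660744168561
[0.61319833 0.06979414 0.07271774] [ 1.59671748e-06  9.99999365e-01 -8.31261997e-05  1.12422610e-03] [ 0.10214802  0.84959709 -2.92835674] 0.05165247288648587
[0.61338912 0.06979755 0.07308561] [-1.24687591e-05  9.99998956e-01 -9.54014849e-05  1.44156645e-03] [ 0.43995333 -0.58300607 -2.93984297] 0.052147480901942496
[0.61338613 0.06980414 0.0731579 ] [ 6.06952785e-06  9.99998846e-01 -7.92573278e-05  1.51683991e-03] [ 1.27622529  0.49364109 -2.0274921 ] 0.0521734157310416
```

View pics/side4.png

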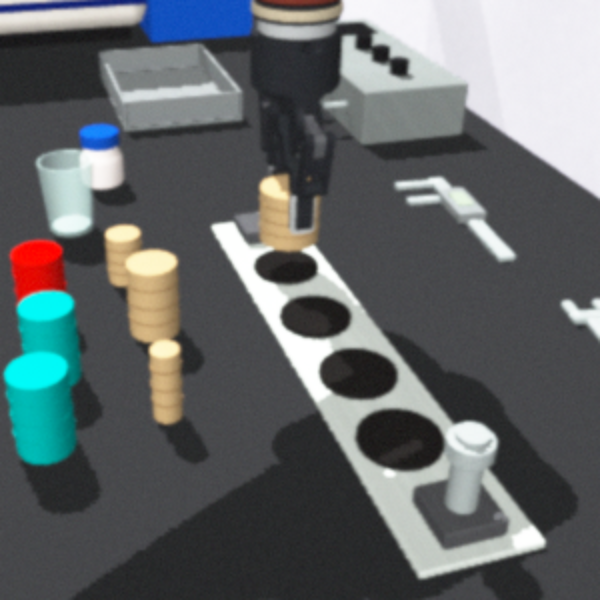

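Call:
{"api": "move_arm", "payload": {
  "targets": [
    {"xyz":[-0.1,-0.1,0.8],"turn":0},
    {"xyz":[0,0,0.7],"turn":0},
    {"xyz":[0,0,0.5],"turn":0},
    {"xyz":[0,0,0.3],"turn":0},
    {"xyz":[0,0,0.2],"turn":0},
    {"xyz":[0,0,0.1],"turn":0},
    {"xyz":[0,0,0.0],"turn":0},
    {"xyz":[0,0,0],"turn":0}
  ]
}}

```text
time_s: 5.98
tool_pos: [0.6114, 0.0709, 0.0454]
orientation: [0.0, 1.0, -0.0, 0.0]
contact_force: [0.7, 1.0, -2.5]
grip_width: 0.0515
```

```bash
python3 - <<'E'
from h import *
for i in range(3):
    im=read_camera("side");s=get_state();print(s["tool_pos"],s["orientation"],s["contact_force"],s["grip_width"])
E
```

```text
[0.6114298  0.07088974 0.0454611 ] [-4.10147640e-06  9.99999952e-01 -1.33975311e-05  3.09144951e-04] [ 0.15976932  0.07198932 -2.83867867] 0.051882334310005156
[0.61141376 0.07087917 0.04550838] [-1.24501156e-05  9.99999955e-01 -4.32756797e-05  2.97923113e-04] [ 0.29698678 -0.1589438  -3.20970202] 0.05164981659968102
[0.61136071 0.07087348 0.04547132] [-1.65480371e-05  9.99999969e-01 -3.91792186e-05  2.44579651e-04] [-0.38176306  0.25639115 -3.31467864] 0.051489508233294595
```

Call:
{"api": "move_arm", "payload": {
  "targets": [
    {"xyz":[0,0,0.1],"turn":0},
    {"xyz":[0,0,0.1],"turn":0},
    {"xyz":[0,0,0],"turn":0},
    {"xyz":[0,0,0],"turn":0},
    {"xyz":[0,0,0],"turn":0},
    {"xyz":[0,0,0],"turn":0},
    {"xyz":[0,0,0.0],"turn":0},
    {"xyz":[0,0,0],"turn":0}
  ]
}}

```text
time_s: 6.8
tool_pos: [0.6116, 0.0709, 0.0449]
orientation: [0.0, 1.0, 0.0, 0.0]
contact_force: [-4.1, -0.2, 4.6]
grip_width: 0.0519
```

Call:
{"api": "move_arm", "payload": {
  "targets": [
    {"xyz":[0,0,0],"turn":0},
    {"xyz":[0,0,0],"turn":0},
    {"xyz":[0,0,0],"turn":0},
    {"xyz":[0,0,0],"turn":0},
    {"xyz":[0,0,0],"turn":0},
    {"xyz":[0,0,0],"turn":0},
    {"xyz":[0,0,0.0],"turn":0},
    {"xyz":[0,0,0],"turn":0}
  ],
  "jaw": 0.85
}}

```text
time_s: 7.47
tool_pos: [0.6112, 0.0709, 0.0433]
orientation: [-0.0, 1.0, 0.0, -0.0]
contact_force: [-0.1, -0.7, -0.1]
grip_width: 0.0787
```

Call:
{"api": "move_arm", "payload": {
  "targets": [
    {"xyz":[0,0,-1],"turn":0},
    {"xyz":[0,0,-2],"turn":0},
    {"xyz":[0,0,-3],"turn":0},
    {"xyz":[0,0,-3],"turn":0},
    {"xyz":[0,0,-3],"turn":0},
    {"xyz":[0,0,-1],"turn":0},
    {"xyz":[0,0,0],"turn":0},
    {"xyz":[0,0,0],"turn":0}
  ]
}}

```text
time_s: 8.13
tool_pos: [0.6112, 0.0709, 0.1735]
orientation: [0.0, 1.0, 0.0, 0.0]
contact_force: [-0.7, 0.2, -0.7]
grip_width: 0.0791
```

```bash
python3 - <<'E'
from h import *
for i in range(2):
    im=read_camera("side");s=get_state();print(s["tool_pos"],s["contact_force"],s["grip_width"])
cv2.imwrite("pics/side5.png",cv2.resize(im[100:400,200:500],None,fx=2,fy=2))
im=read_camera("top");cv2.imwrite("pics/top5.png",im)
E
```

```text
[0.61027061 0.07088743 0.17173369] [-0.86122566 -0.68405555 -0.53799792] 0.07934990472707092
[0.60980375 0.07088679 0.17078072] [-0.11544058  1.28358589  0.12271938] 0.0789300165133349
```

View pics/side5.png

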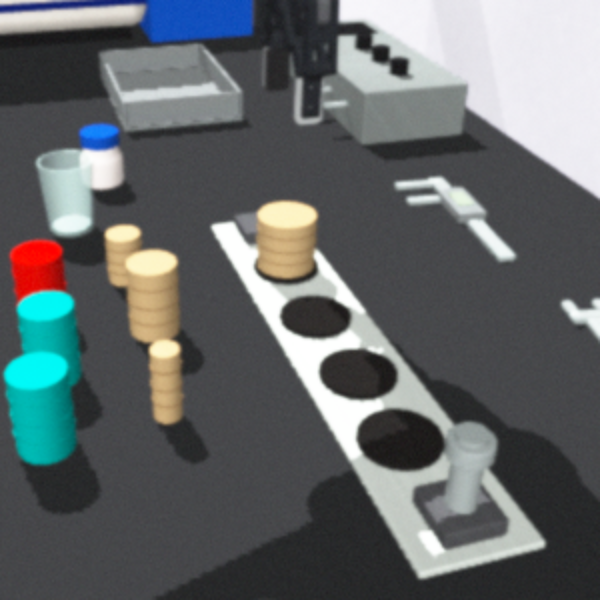

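View pics/top5.png

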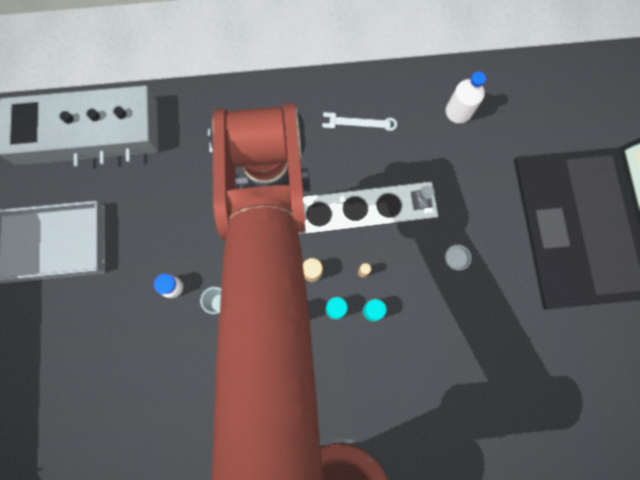

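Call:
{"api": "move_arm", "payload": {
  "targets": [
    {"xyz":[-3.38,1.48,0],"turn":0},
    {"xyz":[-3.38,1.48,0],"turn":0},
    {"xyz":[-3.38,1.48,0],"turn":0},
    {"xyz":[-3.38,1.48,0],"turn":0},
    {"xyz":[0,0,1],"turn":0},
    {"xyz":[0,0,2],"turn":0},
    {"xyz":[0,0,2],"turn":0},
    {"xyz":[0,0,0],"turn":0}
  ]
}}

```text
time_s: 8.95
tool_pos: [0.4721, 0.0121, 0.1175]
orientation: [-0.001, 1.0, -0.0, -0.005]
contact_force: [-0.2, 0.9, -1.6]
grip_width: 0.0789
```

Call:
{"api": "move_arm", "payload": {
  "targets": [
    {"xyz":[0,0,2],"turn":0},
    {"xyz":[0,0,2],"turn":0},
    {"xyz":[0,0,2],"turn":0},
    {"xyz":[0,0,1.5],"turn":0},
    {"xyz":[0,0,0.8],"turn":0},
    {"xyz":[0,0,0.4],"turn":0},
    {"xyz":[0,0,0],"turn":0},
    {"xyz":[0,0,0],"turn":0}
  ]
}}

```text
time_s: 9.62
tool_pos: [0.4766, 0.0117, 0.0369]
orientation: [0.0, 1.0, 0.0, 0.0]
contact_force: [0.5, -0.9, 0.0]
grip_width: 0.0791
```

Call:
{"api": "move_arm", "payload": {
  "targets": [
    {"xyz":[0,0,0],"turn":0},
    {"xyz":[0,0,0],"turn":0},
    {"xyz":[0,0,0],"turn":0},
    {"xyz":[0,0,0],"turn":0},
    {"xyz":[0,0,0],"turn":0},
    {"xyz":[0,0,0],"turn":0},
    {"xyz":[0,0,0.0],"turn":0},
    {"xyz":[0,0,0],"turn":0}
  ],
  "jaw": -1
}}

```text
time_s: 10.28
tool_pos: [0.4768, 0.0115, 0.0374]
orientation: [0.0, 1.0, -0.0, 0.001]
contact_force: [-0.5, -1.1, 6.3]
grip_width: 0.0403
```

```bash
python3 - <<'E'
from h import *
for i in range(2):
    im=read_camera("side");s=get_state();print(s["tool_pos"],s["orientation"],s["contact_force"],s["grip_width"])
cv2.imwrite("pics/side6.png",cv2.resize(im[100:400,200:500],None,fx=2,fy=2))
E
```

```text
[0.47681602 0.0115174  0.03734716] [ 1.47352433e-04  9.99999672e-01 -2.22567278e-05  7.95673540e-04] [-0.51256403 -0.67336288  5.22437031] 0.03985342929412687
[0.47681198 0.01152919 0.03734715] [ 1.40723564e-04  9.99999671e-01 -1.30657932e-05  7.98301166e-04] [-1.6676801   0.08095764  5.98174926] 0.039946876243247637
```

View pics/side6.png

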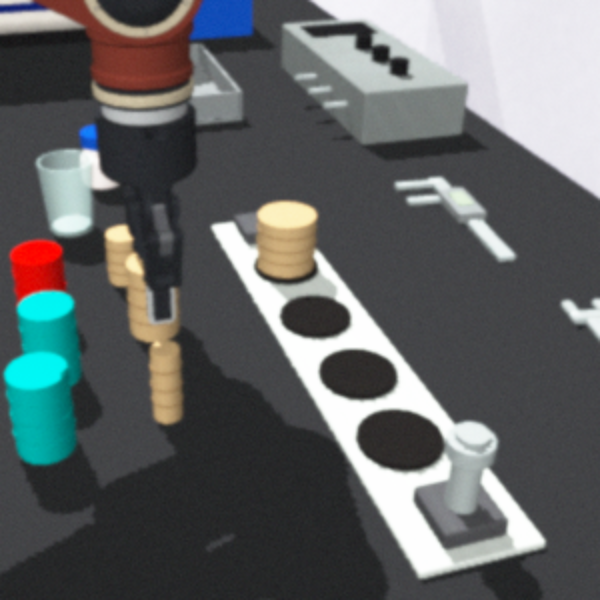

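Call:
{"api": "move_arm", "payload": {
  "targets": [
    {"xyz":[0,0,-1.5],"turn":0},
    {"xyz":[0,0,-3],"turn":0},
    {"xyz":[0,0,-3],"turn":0},
    {"xyz":[0,0,-2.5],"turn":0},
    {"xyz":[3.3,0.75,0],"turn":0},
    {"xyz":[3.3,0.75,0],"turn":0},
    {"xyz":[3.3,0.75,0],"turn":0},
    {"xyz":[3.3,0.75,0],"turn":0}
  ]
}}

```text
time_s: 11.05
tool_pos: [0.6086, -0.0184, 0.1354]
orientation: [-0.0, 1.0, 0.0, -0.001]
contact_force: [-0.4, 0.2, -1.7]
grip_width: 0.0399
```

Call:
{"api": "move_arm", "payload": {
  "targets": [
    {"xyz":[0,0,1.5],"turn":0},
    {"xyz":[0,0,2],"turn":0},
    {"xyz":[0,0,2],"turn":0},
    {"xyz":[0,0,1.6],"turn":0},
    {"xyz":[0,0,0.8],"turn":0},
    {"xyz":[0,0,0],"turn":0},
    {"xyz":[0,0,0],"turn":0},
    {"xyz":[0,0,0],"turn":0}
  ]
}}

```text
time_s: 11.72
tool_pos: [0.6087, -0.0184, 0.0585]
orientation: [0.0, 1.0, -0.0, 0.001]
contact_force: [-0.5, -0.0, -1.8]
grip_width: 0.0399
```

```bash
python3 - <<'E'
from h import *
for i in range(4):
    im=read_camera("side");s=get_state();print(s["tool_pos"],s["orientation"],s["contact_force"],s["grip_width"])
cv2.imwrite("pics/side7.png",cv2.resize(im[100:400,200:500],None,fx=2,fy=2))
E
```

```text
[ 0.60903278 -0.01842565  0.05888417] [1.89133440e-04 9.99999138e-01 1.75000449e-05 1.29953449e-03] [ 0.04401332  0.19922148 -2.21061944] 0.03977497974722339
[ 0.6090977  -0.01846552  0.05900504] [ 2.06161418e-04  9.99998979e-01 -5.53747839e-06  1.41435391e-03] [ 0.15649314 -0.74098206 -2.14911494] 0.04023013217485878
[ 0.60897719 -0.01843528  0.0588926 ] [1.90666283e-04 9.99999127e-01 1.75243223e-06 1.30723260e-03] [-0.48178483  0.20878159 -1.44211114] 0.040224535281456315
[ 0.60883814 -0.01842782  0.05873043] [ 1.65972529e-04  9.99999309e-01 -7.65406949e-06  1.16364092e-03] [ 0.14485878  0.13742198 -1.37147277] 0.03979026214614017
```

View pics/side7.png

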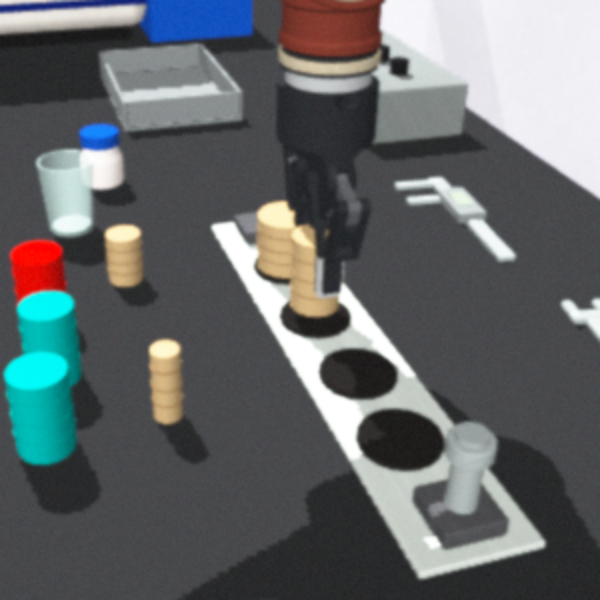

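Call:
{"api": "move_arm", "payload": {
  "targets": [
    {"xyz":[0,0,0.4],"turn":0},
    {"xyz":[0,0,0.3],"turn":0},
    {"xyz":[0,0,0.2],"turn":0},
    {"xyz":[0,0,0.1],"turn":0},
    {"xyz":[0,0,0.1],"turn":0},
    {"xyz":[0,0,0],"turn":0},
    {"xyz":[0,0,0],"turn":0},
    {"xyz":[0,0,0],"turn":0}
  ]
}}

```text
time_s: 12.58
tool_pos: [0.6082, -0.0183, 0.0484]
orientation: [0.0, 1.0, 0.0, -0.0]
contact_force: [-6.7, 0.2, 10.2]
grip_width: 0.0397
```

Call:
{"api": "move_arm", "payload": {
  "targets": [
    {"xyz":[0,0,0],"turn":0},
    {"xyz":[0,0,0],"turn":0},
    {"xyz":[0,0,0],"turn":0},
    {"xyz":[0,0,0],"turn":0},
    {"xyz":[0,0,0],"turn":0},
    {"xyz":[0,0,0],"turn":0},
    {"xyz":[0,0,0.0],"turn":0},
    {"xyz":[0,0,0],"turn":0}
  ],
  "jaw": 0.46
}}

```text
time_s: 13.25
tool_pos: [0.6079, -0.0183, 0.0462]
orientation: [-0.0, 1.0, -0.0, -0.0]
contact_force: [-0.8, 0.1, 1.3]
grip_width: 0.0628
```

Call:
{"api": "move_arm", "payload": {
  "targets": [
    {"xyz":[0,0,-1],"turn":0},
    {"xyz":[0,0,-2],"turn":0},
    {"xyz":[0,0,-2.5],"turn":0},
    {"xyz":[0,0,-3],"turn":0},
    {"xyz":[0,0,-1.5],"turn":0},
    {"xyz":[0,0,0],"turn":0},
    {"xyz":[0,0,0],"turn":0},
    {"xyz":[0,0,0],"turn":0}
  ]
}}

```text
time_s: 13.92
tool_pos: [0.6073, -0.0182, 0.1455]
orientation: [-0.0, 1.0, -0.0, -0.001]
contact_force: [0.4, 0.4, -1.4]
grip_width: 0.0624
```

```bash
python3 - <<'E'
from h import *
for i in range(2):
    im=read_camera("side");s=get_state();print(s["tool_pos"],s["orientation"],s["contact_force"],s["grip_width"])
cv2.imwrite("pics/side8.png",cv2.resize(im[100:400,200:500],None,fx=2,fy=2))
E
```

```text
[ 0.60691464 -0.0181638   0.14466448] [-2.28423494e-04  9.99998985e-01 -2.74457637e-05 -1.40589677e-03] [-0.31792016 -0.23996931 -0.58325203] 0.06240319991945316
[ 0.60678905 -0.01813938  0.14433265] [-2.54005687e-04  9.99998583e-01 -2.12934498e-05 -1.66431940e-03] [0.47278652 0.62607605 0.62832985] 0.062082970596030955
```

View pics/side8.png

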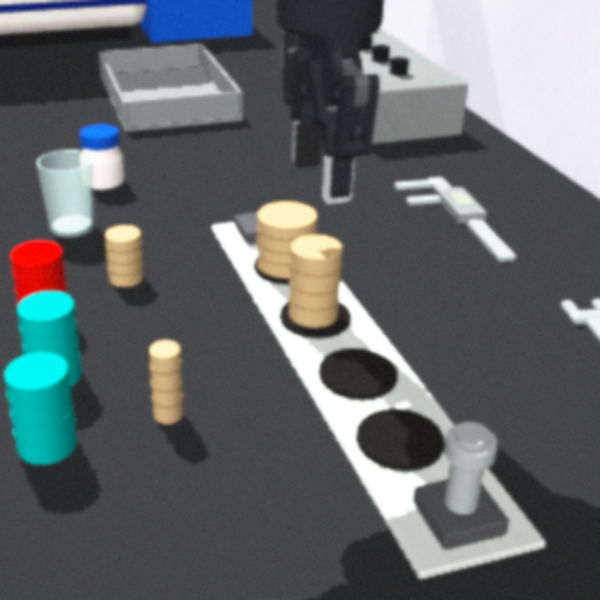

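Call:
{"api": "move_arm", "payload": {
  "targets": [
    {"xyz":[-2.86,-2.45,0],"turn":0},
    {"xyz":[-2.86,-2.45,0],"turn":0},
    {"xyz":[-2.86,-2.45,0],"turn":0},
    {"xyz":[-2.86,-2.45,0],"turn":0},
    {"xyz":[-2.86,-2.45,0],"turn":0},
    {"xyz":[0,0,1],"turn":0},
    {"xyz":[0,0,2],"turn":0},
    {"xyz":[0,0,0],"turn":0}
  ]
}}

```text
time_s: 14.68
tool_pos: [0.4616, 0.1043, 0.1117]
orientation: [0.0, 1.0, 0.001, -0.004]
contact_force: [-0.6, 0.5, -0.9]
grip_width: 0.0622
```

Call:
{"api": "move_arm", "payload": {
  "targets": [
    {"xyz":[0,0,2],"turn":0},
    {"xyz":[0,0,2],"turn":0},
    {"xyz":[0,0,2],"turn":0},
    {"xyz":[0,0,1.5],"turn":0},
    {"xyz":[0,0,0.7],"turn":0},
    {"xyz":[0,0,0.3],"turn":0},
    {"xyz":[0,0,0],"turn":0},
    {"xyz":[0,0,0],"turn":0}
  ]
}}

```text
time_s: 15.35
tool_pos: [0.4657, 0.1041, 0.032]
orientation: [-0.0, 1.0, -0.0, 0.0]
contact_force: [-0.0, 0.8, 0.6]
grip_width: 0.0626
```

Call:
{"api": "move_arm", "payload": {
  "targets": [
    {"xyz":[0,0,0],"turn":0},
    {"xyz":[0,0,0],"turn":0},
    {"xyz":[0,0,0],"turn":0},
    {"xyz":[0,0,0],"turn":0},
    {"xyz":[0,0,0],"turn":0},
    {"xyz":[0,0,0],"turn":0},
    {"xyz":[0,0,0.0],"turn":0},
    {"xyz":[0,0,0],"turn":0}
  ],
  "jaw": -1
}}

```text
time_s: 16.02
tool_pos: [0.466, 0.1043, 0.0325]
orientation: [-0.0, 1.0, 0.0, 0.001]
contact_force: [-0.5, 0.6, 6.0]
grip_width: 0.0294
```

```bash
python3 - <<'E'
from h import *
for i in range(2):
    im=read_camera("side");s=get_state();print(s["tool_pos"],s["orientation"],s["contact_force"],s["grip_width"])
cv2.imwrite("pics/side9.png",cv2.resize(im[100:400,200:500],None,fx=2,fy=2))
E
```

```text
[0.46595709 0.10425587 0.03248547] [-2.52410595e-05  9.99999530e-01  5.07047425e-05  9.68060942e-04] [-0.63773808 -0.57990474  5.18355471] 0.029886498318179036
[0.4659517  0.10424224 0.0324745 ] [-2.86849244e-05  9.99999538e-01  1.34839031e-05  9.60850317e-04] [-0.34516409 -1.16407092  6.25750481] 0.029807746292551777
```

View pics/side9.png

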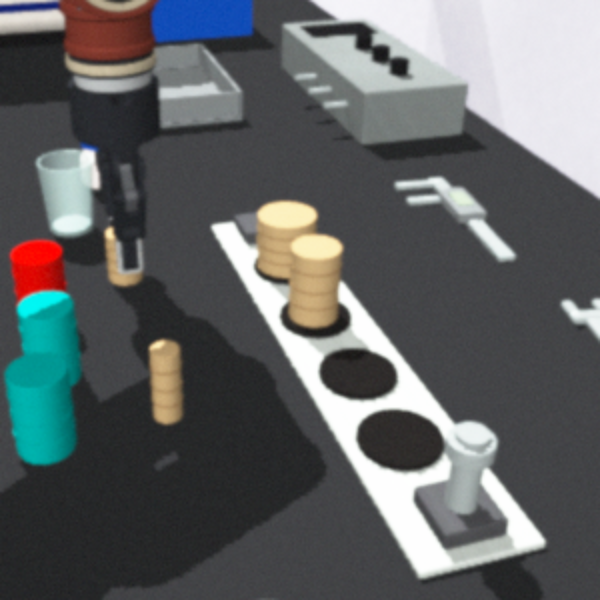

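Call:
{"api": "move_arm", "payload": {
  "targets": [
    {"xyz":[0,0,-1.5],"turn":0},
    {"xyz":[0,0,-3],"turn":0},
    {"xyz":[0,0,-3],"turn":0},
    {"xyz":[0,0,-3],"turn":0},
    {"xyz":[0,0,-1.5],"turn":0},
    {"xyz":[2.11,2.96,0],"turn":0},
    {"xyz":[2.11,2.96,0],"turn":0},
    {"xyz":[2.11,2.96,0],"turn":0}
  ]
}}

```text
time_s: 16.78
tool_pos: [0.5287, 0.0148, 0.1515]
orientation: [-0.0, 1.0, 0.001, 0.0]
contact_force: [0.2, 0.3, -1.5]
grip_width: 0.0296
```

Call:
{"api": "move_arm", "payload": {
  "targets": [
    {"xyz":[2.11,2.96,0],"turn":0},
    {"xyz":[2.11,2.96,0],"turn":0},
    {"xyz":[2.11,2.96,0],"turn":0},
    {"xyz":[2.11,2.96,0],"turn":0},
    {"xyz":[0,0,1.5],"turn":0},
    {"xyz":[0,0,2],"turn":0},
    {"xyz":[0,0,2],"turn":0},
    {"xyz":[0,0,0],"turn":0}
  ]
}}

```text
time_s: 17.45
tool_pos: [0.609, -0.1022, 0.0904]
orientation: [-0.001, 1.0, -0.0, -0.005]
contact_force: [-1.3, 0.5, -1.8]
grip_width: 0.03
```

Call:
{"api": "move_arm", "payload": {
  "targets": [
    {"xyz":[0,0,1.5],"turn":0},
    {"xyz":[0,0,1.2],"turn":0},
    {"xyz":[0,0,0.8],"turn":0},
    {"xyz":[0,0,0.5],"turn":0},
    {"xyz":[0,0,0],"turn":0},
    {"xyz":[0,0,0],"turn":0},
    {"xyz":[0,0,0],"turn":0},
    {"xyz":[0,0,0],"turn":0}
  ]
}}

```text
time_s: 18.12
tool_pos: [0.6134, -0.1032, 0.0574]
orientation: [0.0, 1.0, 0.0, 0.001]
contact_force: [0.4, -0.4, -1.1]
grip_width: 0.0296
```

```bash
python3 - <<'E'
from h import *
for i in range(4):
    im=read_camera("side");s=get_state();print(s["tool_pos"],s["orientation"],s["contact_force"],s["grip_width"])
cv2.imwrite("pics/side10.png",cv2.resize(im[100:400,200:500],None,fx=2,fy=2))
E
```

```text
[ 0.61329355 -0.10316307  0.0573023 ] [2.19214944e-04 9.99999681e-01 3.64753654e-06 7.67699945e-04] [ 0.58024659  1.24502814 -1.3946274 ] 0.029481836353488798
[ 0.61320764 -0.10314039  0.05714343] [1.94578192e-04 9.99999761e-01 1.80614968e-05 6.63102990e-04] [-0.05932841 -0.31354415 -0.99505091] 0.02988119998892748
[ 0.61307828 -0.10311718  0.05698731] [1.46815610e-04 9.99999854e-01 3.96065728e-07 5.19752006e-04] [ 0.14896003  0.25008082 -0.79582978] 0.02990947425167612
[ 0.61295279 -0.1030729   0.05679811] [1.04966488e-04 9.99999927e-01 1.52977937e-05 3.67302533e-04] [ 0.73643263  0.5477075  -0.87583142] 0.029744859892529854
```

View pics/side10.png

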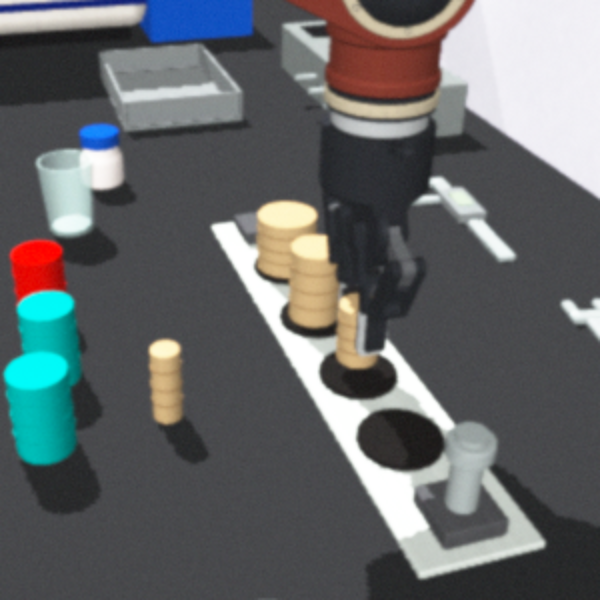

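Call:
{"api": "move_arm", "payload": {
  "targets": [
    {"xyz":[0,0,0.4],"turn":0},
    {"xyz":[0,0,0.3],"turn":0},
    {"xyz":[0,0,0.3],"turn":0},
    {"xyz":[0,0,0.2],"turn":0},
    {"xyz":[0,0,0.1],"turn":0},
    {"xyz":[0,0,0],"turn":0},
    {"xyz":[0,0,0],"turn":0},
    {"xyz":[0,0,0],"turn":0}
  ]
}}

```text
time_s: 18.98
tool_pos: [0.6127, -0.103, 0.0435]
orientation: [-0.0, 1.0, -0.0, -0.0]
contact_force: [-1.8, 0.8, 2.8]
grip_width: 0.0298
```

Contact. Release to about 52 mm and lift.

Call:
{"api": "move_arm", "payload": {
  "targets": [
    {"xyz":[0,0,0],"turn":0},
    {"xyz":[0,0,0],"turn":0},
    {"xyz":[0,0,0],"turn":0},
    {"xyz":[0,0,0],"turn":0},
    {"xyz":[0,0,0],"turn":0},
    {"xyz":[0,0,0],"turn":0},
    {"xyz":[0,0,0.0],"turn":0},
    {"xyz":[0,0,0],"turn":0}
  ],
  "jaw": 0.22
}}

```text
time_s: 19.65
tool_pos: [0.6127, -0.103, 0.0433]
orientation: [-0.0, 1.0, -0.0, -0.0]
contact_force: [-0.3, 0.4, -0.2]
grip_width: 0.0521
```

Call:
{"api": "move_arm", "payload": {
  "targets": [
    {"xyz":[0,0,-1],"turn":0},
    {"xyz":[0,0,-2],"turn":0},
    {"xyz":[0,0,-2.5],"turn":0},
    {"xyz":[0,0,-3],"turn":0},
    {"xyz":[0,0,-1.5],"turn":0},
    {"xyz":[0,0,0],"turn":0},
    {"xyz":[0,0,0],"turn":0},
    {"xyz":[0,0,0],"turn":0}
  ]
}}

```text
time_s: 20.32
tool_pos: [0.612, -0.1028, 0.1424]
orientation: [-0.0, 1.0, -0.0, -0.001]
contact_force: [0.1, 0.9, -0.1]
grip_width: 0.0519
```

```bash
python3 - <<'E'
from h import *
for i in range(2):
    im=read_camera("side");s=get_state();print(s["tool_pos"],s["orientation"],s["contact_force"],s["grip_width"])
cv2.imwrite("pics/side11.png",cv2.resize(im[100:400,200:500],None,fx=2,fy=2))
E
```

```text
[ 0.61163958 -0.10272364  0.14164116] [-4.10164905e-04  9.99998995e-01 -2.19820044e-05 -1.35657551e-03] [-0.29460832  1.19879872 -0.16499835] 0.05221160141426996
[ 0.61151538 -0.10267231  0.14130858] [-5.04699446e-04  9.99998570e-01 -2.37053650e-05 -1.61379995e-03] [-0.64607956  0.62665035 -0.69973517] 0.051890887582476
```

View pics/side11.png

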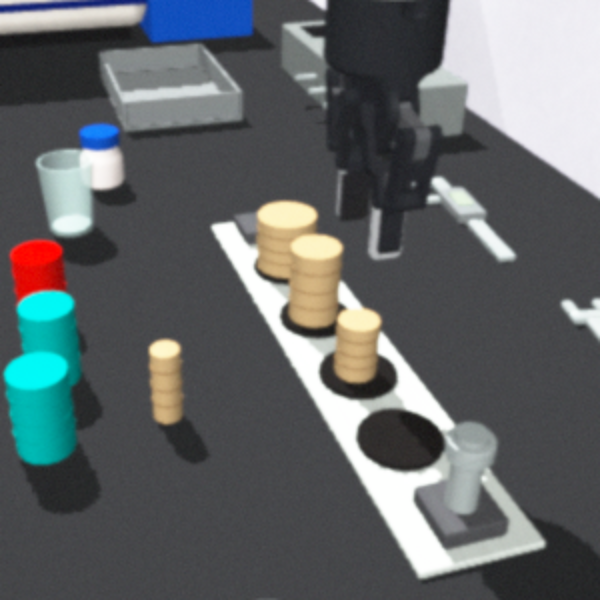

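Call:
{"api": "move_arm", "payload": {
  "targets": [
    {"xyz":[-3.71,0.02,0],"turn":0},
    {"xyz":[-3.71,0.02,0],"turn":0},
    {"xyz":[-3.71,0.02,0],"turn":0},
    {"xyz":[-3.71,0.02,0],"turn":0},
    {"xyz":[0,0,0],"turn":0},
    {"xyz":[0,0,1],"turn":0},
    {"xyz":[0,0,1.6],"turn":0},
    {"xyz":[0,0,0],"turn":0}
  ]
}}

```text
time_s: 21.08
tool_pos: [0.4629, -0.1032, 0.1138]
orientation: [-0.001, 1.0, -0.0, -0.003]
contact_force: [-0.3, 0.3, -0.2]
grip_width: 0.052
```

Call:
{"api": "move_arm", "payload": {
  "targets": [
    {"xyz":[0,0,2],"turn":0},
    {"xyz":[0,0,2],"turn":0},
    {"xyz":[0,0,2],"turn":0},
    {"xyz":[0,0,1],"turn":0},
    {"xyz":[0,0,0.7],"turn":0},
    {"xyz":[0,0,0.3],"turn":0},
    {"xyz":[0,0,0],"turn":0},
    {"xyz":[0,0,0],"turn":0}
  ]
}}

```text
time_s: 21.75
tool_pos: [0.4651, -0.1041, 0.0381]
orientation: [0.0, 1.0, 0.0, 0.001]
contact_force: [-0.2, -0.6, 0.1]
grip_width: 0.0518
```

Call:
{"api": "move_arm", "payload": {
  "targets": [
    {"xyz":[0,0,0],"turn":0},
    {"xyz":[0,0,0],"turn":0},
    {"xyz":[0,0,0],"turn":0},
    {"xyz":[0,0,0],"turn":0},
    {"xyz":[0,0,0],"turn":0},
    {"xyz":[0,0,0],"turn":0},
    {"xyz":[0,0,0.0],"turn":0},
    {"xyz":[0,0,0],"turn":0}
  ],
  "jaw": -1
}}

```text
time_s: 22.42
tool_pos: [0.4651, -0.1041, 0.0383]
orientation: [0.0, 1.0, -0.0, 0.001]
contact_force: [-0.5, 0.5, 6.3]
grip_width: 0.0199
```

```bash
python3 - <<'E'
from h import *
for i in range(2):
    im=read_camera("side");s=get_state();print(s["tool_pos"],s["orientation"],s["contact_force"],s["grip_width"])
cv2.imwrite("pics/side12.png",cv2.resize(im[100:400,200:500],None,fx=2,fy=2))
E
```

```text
[ 0.46508834 -0.10413357  0.03835047] [ 3.17162920e-04  9.99999626e-01 -3.44484866e-05  8.04481104e-04] [-0.82155829  0.05745818  4.94116165] 0.019829952257436192
[ 0.46507008 -0.10411464  0.03834848] [ 3.14399064e-04  9.99999646e-01 -7.19314160e-07  7.79877950e-04] [-0.65870272  0.59495396  4.73924231] 0.01976898841112627
```

View pics/side12.png

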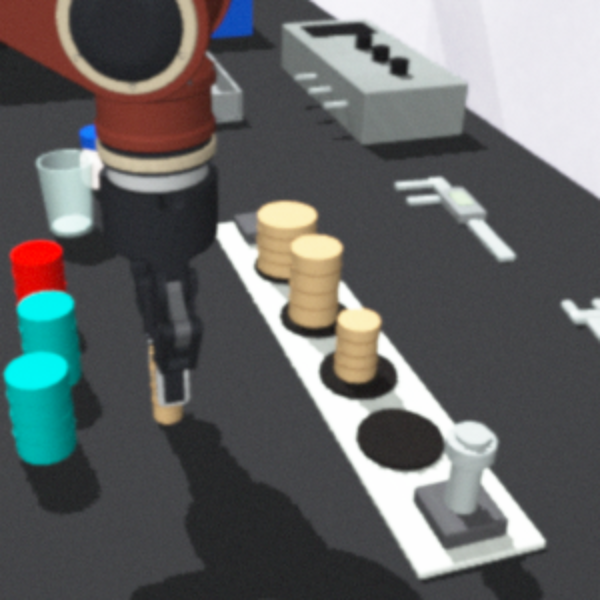

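Call:
{"api": "move_arm", "payload": {
  "targets": [
    {"xyz":[0,0,-1.5],"turn":0},
    {"xyz":[0,0,-3],"turn":0},
    {"xyz":[0,0,-4],"turn":0},
    {"xyz":[0,0,-2.5],"turn":0},
    {"xyz":[2.97,1.57,0],"turn":0},
    {"xyz":[2.97,1.57,0],"turn":0},
    {"xyz":[2.97,1.57,0],"turn":0},
    {"xyz":[2.97,1.57,0],"turn":0}
  ]
}}

```text
time_s: 23.18
tool_pos: [0.584, -0.1671, 0.147]
orientation: [-0.0, 1.0, 0.0, -0.0]
contact_force: [0.6, 0.3, -0.2]
grip_width: 0.0198
```

Call:
{"api": "move_arm", "payload": {
  "targets": [
    {"xyz":[2.97,1.57,0],"turn":0},
    {"xyz":[0,0,0],"turn":0},
    {"xyz":[0,0,1.5],"turn":0},
    {"xyz":[0,0,2],"turn":0},
    {"xyz":[0,0,2],"turn":0},
    {"xyz":[0,0,1.5],"turn":0},
    {"xyz":[0,0,1],"turn":0},
    {"xyz":[0,0,0.4],"turn":0}
  ]
}}

```text
time_s: 23.85
tool_pos: [0.6106, -0.1812, 0.0604]
orientation: [-0.001, 1.0, 0.0, -0.002]
contact_force: [-0.0, -0.3, -0.6]
grip_width: 0.0197
```

```bash
python3 - <<'E'
from h import *
for i in range(9):
    im=read_camera("side");s=get_state()
print(s["tool_pos"],s["orientation"],s["contact_force"],s["grip_width"])
cv2.imwrite("pics/side13.png",cv2.resize(im[100:400,200:500],None,fx=2,fy=2))
E
```

```text
[ 0.6133755  -0.18253719  0.06433941] [ 3.22314564e-04  9.99999642e-01 -7.32466828e-06  7.82083111e-04] [-0.30213673  0.30412214  0.43094667] 0.019779306974705962
```

View pics/side13.png

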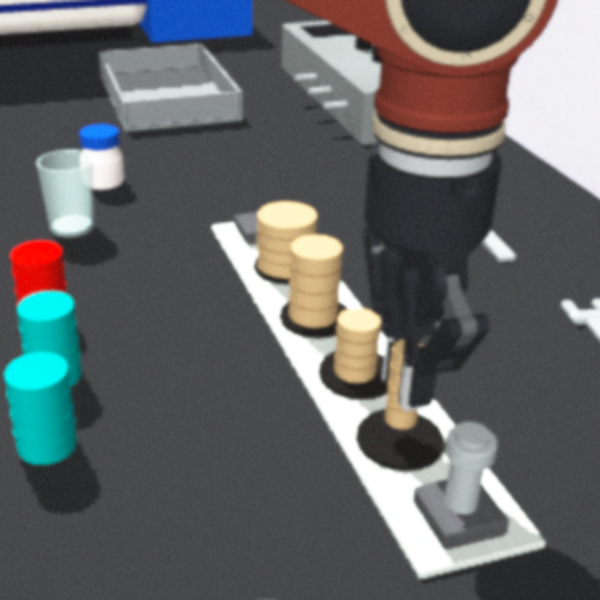

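Call:
{"api": "move_arm", "payload": {
  "targets": [
    {"xyz":[0,0,0.4],"turn":0},
    {"xyz":[0,0,0.4],"turn":0},
    {"xyz":[0,0,0.3],"turn":0},
    {"xyz":[0,0,0.15],"turn":0},
    {"xyz":[0,0,0.1],"turn":0},
    {"xyz":[0,0,0],"turn":0},
    {"xyz":[0,0,0],"turn":0},
    {"xyz":[0,0,0],"turn":0}
  ]
}}

```text
time_s: 24.97
tool_pos: [0.6128, -0.1824, 0.0498]
orientation: [0.0, 1.0, -0.0, 0.0]
contact_force: [-1.3, 0.7, 0.1]
grip_width: 0.0196
```

Call:
{"api": "move_arm", "payload": {
  "targets": [
    {"xyz":[0,0,0.1],"turn":0},
    {"xyz":[0,0,0],"turn":0},
    {"xyz":[0,0,0],"turn":0},
    {"xyz":[0,0,0],"turn":0},
    {"xyz":[0,0,0],"turn":0},
    {"xyz":[0,0,0],"turn":0},
    {"xyz":[0,0,0],"turn":0},
    {"xyz":[0,0,0],"turn":0}
  ]
}}

```text
time_s: 25.63
tool_pos: [0.6131, -0.1824, 0.0494]
orientation: [0.0, 1.0, -0.0, 0.0]
contact_force: [-1.4, 0.2, 6.0]
grip_width: 0.0198
```

Contact (6 N). Release to about 40 mm and lift, then back off toward the robot.

Call:
{"api": "move_arm", "payload": {
  "targets": [
    {"xyz":[0,0,0],"turn":0},
    {"xyz":[0,0,0],"turn":0},
    {"xyz":[0,0,0],"turn":0},
    {"xyz":[0,0,0],"turn":0},
    {"xyz":[0,0,0],"turn":0},
    {"xyz":[0,0,0],"turn":0},
    {"xyz":[0,0,0.0],"turn":0},
    {"xyz":[0,0,0],"turn":0}
  ],
  "jaw": -0.06
}}

```text
time_s: 26.3
tool_pos: [0.6128, -0.1823, 0.0488]
orientation: [0.0, 1.0, -0.0, 0.0]
contact_force: [0.0, 0.4, 0.2]
grip_width: 0.0401
```

Call:
{"api": "move_arm", "payload": {
  "targets": [
    {"xyz":[0,0,-1],"turn":0},
    {"xyz":[0,0,-2],"turn":0},
    {"xyz":[0,0,-3],"turn":0},
    {"xyz":[0,0,-4],"turn":0},
    {"xyz":[0,0,-4],"turn":0},
    {"xyz":[0,0,-3],"turn":0},
    {"xyz":[-1.5,3,0],"turn":0},
    {"xyz":[-1.5,3,0],"turn":0}
  ]
}}

```text
time_s: 26.97
tool_pos: [0.5847, -0.2427, 0.2243]
orientation: [0.002, 1.0, 0.002, 0.004]
contact_force: [0.1, -0.4, -0.7]
grip_width: 0.0404
```

Call:
{"api": "move_arm", "payload": {
  "targets": [
    {"xyz":[-2,3.2,0],"turn":0},
    {"xyz":[-2,3.2,0],"turn":0},
    {"xyz":[-2,3.2,0],"turn":0},
    {"xyz":[-2,3.2,0],"turn":0},
    {"xyz":[-2,3.2,0],"turn":0},
    {"xyz":[-2,3.2,0],"turn":0},
    {"xyz":[0,0,0],"turn":0},
    {"xyz":[0,0,0],"turn":0}
  ]
}}

```text
time_s: 27.63
tool_pos: [0.4617, -0.4359, 0.2196]
orientation: [0.0, 1.0, -0.002, 0.0]
contact_force: [1.0, 0.7, -0.4]
grip_width: 0.0398
```

```bash
python3 - <<'E'
from h import *
im=read_camera("side");s=get_state()
print(s["tool_pos"],s["contact_force"],s["grip_width"])
cv2.imwrite("pics/side14r.png",im)
t=read_camera("top");cv2.imwrite("pics/top14.png",t)
P={'a':(.613,-.182),'b':(.6132,-.103),'c':(.6083,-.018),'d':(.6108,.071)}
for n,im,x0,y0,w,h in(("top",t,240,180,200,110),("side",im,270,190,200,150)):
    for c,st in comps(tan(im),40):
        if not(150<c[1]<400):continue
        print(n,c.round(1),st)
        for k,(r,hh) in R.items():
            x=fit(n,c,r,.011,.011+hh); A=silc(n,*x,r,.011,.011+hh)[1]
            if .75<A/st[4]<1.3:print("   ",k,x.round(4),"area pred",round(A),"seen",st[4])
    s=4
    big=cv2.resize(im[y0:y0+h,x0:x0+w],None,fx=s,fy=s,interpolation=cv2.INTER_CUBIC)
    for k,(r,hh) in R.items():
        for z0,z1,rr in((.011,.011+hh,r),(.006,.011,.031)):
            q=((hullpts(n,*P[k],rr,z0,z1)[:,0]+.5-[x0,y0])*s).astype(int);cv2.polylines(big,[q],True,(255,0,255) if rr==r else (0,255,0),1)
    cv2.imwrite(f"pics/{n}14.png" if n=="side" else "pics/top14d.png",big)
E
```

```text
[ 0.46247051 -0.4347129   0.21945558] [ 0.2219322   0.42409007 -0.10719268] 0.03973767667590915
top [610.2 214.6] [ 561  151   79  130 1901]
top [390.9 201.4] [385 194  14  16 150]
    a [ 0.6111 -0.1803] area pred 159 seen 150
top [355.7 205.5] [348 197  17  19 243]
    b [ 0.611  -0.1008] area pred 240 seen 243
top [279.2 212.5] [268 198  24  29 537]
    c [0.6086 0.0721] area pred 425 seen 537
    d [0.6108 0.0725] area pred 592 seen 537
top [318.6 210.4] [309 199  20  24 373]
    c [ 0.6046 -0.0159] area pred 420 seen 373
top [625.8 220.4] [615 212  21  15  93]
top [611.  268.3] [602 258  20  21  67]
top [595.  302.3] [575 281  38  42 194]
    a [ 0.3428 -0.5883] area pred 252 seen 194
top [636.5 294.6] [632 288   8  14  52]
top [594.2 312.8] [589 305  10  17  45]
top [561.8 330. ] [557 323  14  19  49]
top [577.9 333.2] [571 327  15  14  41]
top [551.3 361.3] [534 343  37  37 212]
    a [ 0.2303 -0.4694] area pred 238 seen 212
top [569.1 362.4] [558 342  22  39 118]
top [575.9 367. ] [560 345  30  44 143]
top [527.3 379.5] [518 372  19  14  64]
top [543. 389.] [533 378  19  24  85]
top [524.2 393.8] [519 384  13  21  84]
side [  8.1 300.4] [  0 275  16  52 182]
```

View pics/side14.png

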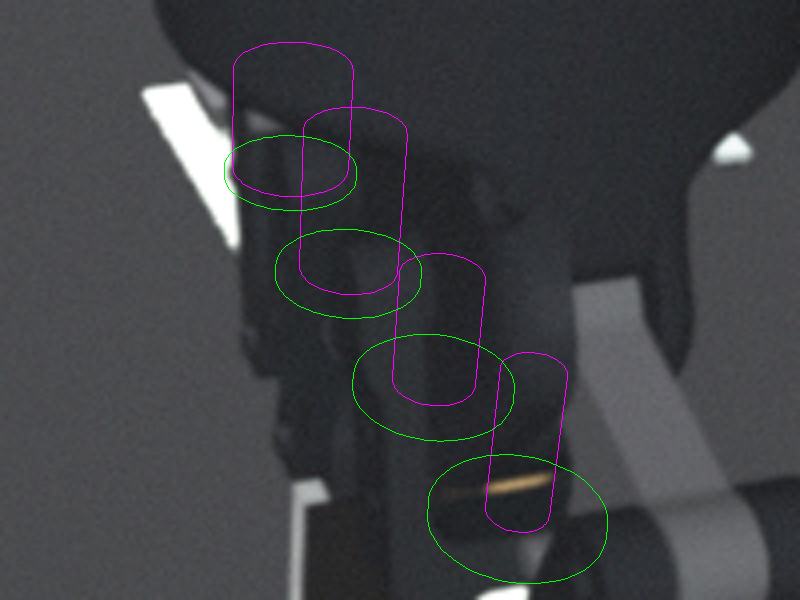

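View pics/top14d.png

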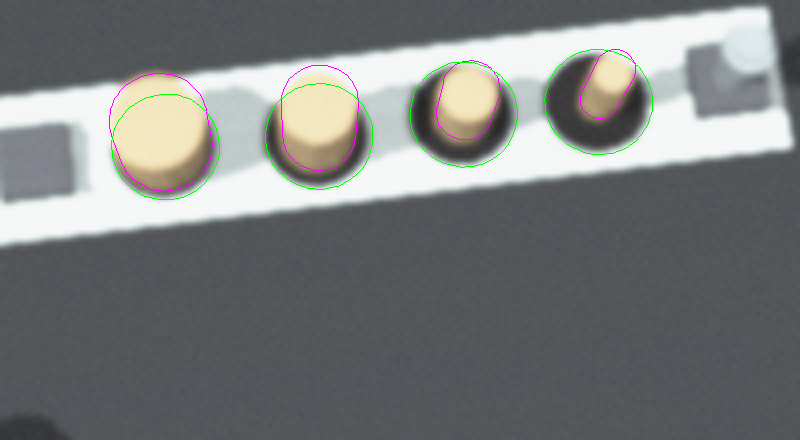

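View pics/side14r.png

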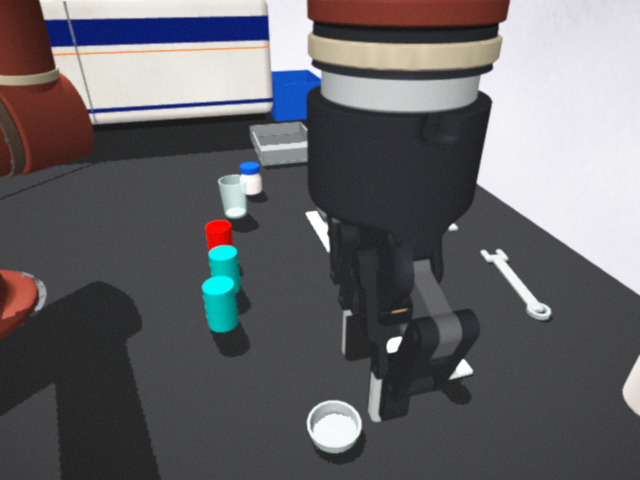

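Call:
{"api": "move_arm", "payload": {
  "targets": [
    {"xyz":[-3,0,0],"turn":0},
    {"xyz":[-3,0,0],"turn":0},
    {"xyz":[-3,0,0],"turn":0},
    {"xyz":[-3,0,0],"turn":0},
    {"xyz":[-3,0,0],"turn":0},
    {"xyz":[-3,0,0],"turn":0},
    {"xyz":[0,0,0],"turn":0},
    {"xyz":[0,0,0],"turn":0}
  ]
}}

```text
time_s: 28.4
tool_pos: [0.283, -0.4335, 0.2192]
orientation: [0.0, 1.0, -0.0, 0.0]
contact_force: [0.3, -0.4, 0.4]
grip_width: 0.0401
```

```bash
python3 - <<'E'
from h import *
im=read_camera("side");s=get_state()
print(s["tool_pos"],s["contact_force"],np.abs(s["qvel"]).max())
P={'a':(.613,-.182),'b':(.6132,-.103),'c':(.6083,-.018),'d':(.6108,.071)}
n,x0,y0,w,h="side",270,180,200,150;s=4
big=cv2.resize(im[y0:y0+h,x0:x0+w],None,fx=s,fy=s,interpolation=cv2.INTER_CUBIC)
for k,(r,hh) in R.items():
    for z0,z1,rr in((.011,.011+hh,r),(.006,.011,.031)):
        q=((hullpts(n,*P[k],rr,z0,z1)[:,0]+.5-[x0,y0])*s).astype(int);cv2.polylines(big,[q],True,(255,0,255) if rr==r else (0,255,0),1)
cv2.imwrite("pics/side15.png",big)
E
```

```text
[ 0.28364027 -0.43368686  0.21928539] [-0.18321935  0.29422657  0.80114569] 0.02297256193124577
```

View pics/side15.png

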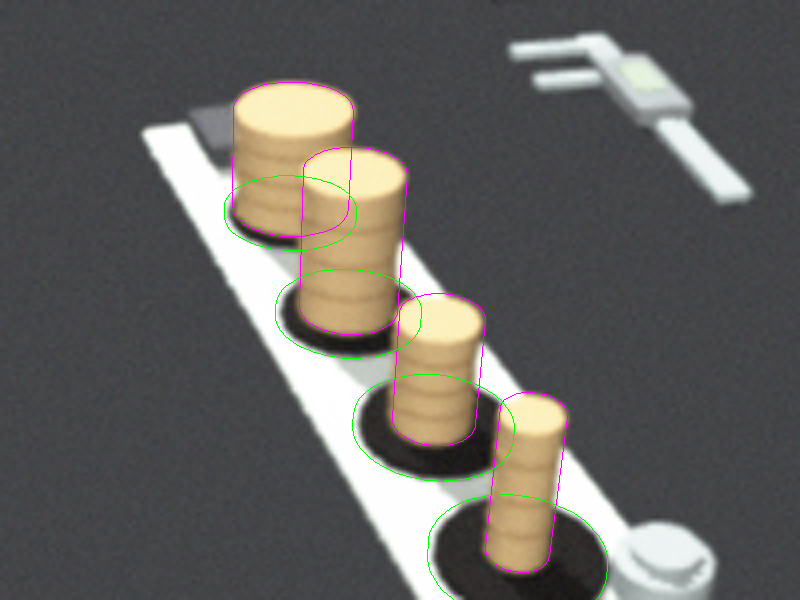

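```bash
python3 -c "
from workcell import *
print(sign_off())"
```

```text
the job is handed in; nothing more can be done
None
```

All four plugs stand upright on the strip's pads. Counted from the post they are the 22, 32, 42 and 54 mm plugs. I handed the job in at about 28.5 s.

- **Position:** In the last side view, all four plug outlines match upright plugs at the pad centres within about 2–3 mm (limit 12 mm).
- **Disagreement:** The top and side cameras disagreed by about 2–3 mm on the pad positions, so I aimed at their average. The last top-view fits put the plugs within about 4 mm of those aim points.
- **Top-view blobs:** The areas of the two thickest plugs came out about 10% under prediction, probably from a slightly incomplete colour mask.
- **Release:** The gripper was open and clear of everything, with contact forces at noise level. The arm was still settling slightly (0.02 rad/s) just before I signed off.
- **Beaker:** It looks unmoved and upright in the last full side view. I judged that by eye and did not measure it.

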